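# Turn over a leaf of the seal-ring sample book

### The job

Turn the top leaf of the sample book, the one with the orange tab, over the spine with your fingertips: push it up from under its tab, over to the left, and press it down until it lies fully flat there. Do not pinch or grip the leaf, fling it or force it; leave the yellow-tabbed leaf below it lying flat and do not disturb the loose things round the book. Finish with the hand clear of everything.

Things in the scene. Friction and masses are not known exactly. Their poses are not given: they have to be found in the camera images.
- book: seal-ring sample book: dark stand with two blue page rests, fixed to the table, 184 mm along its own x (along the spine, roughly away from the robot) by 212 mm along its y (to the left, across the spine), origin on the table under the middle of the spine. Rests are 37 mm high; small hinge posts (x = +-89 mm, 18 mm wide, 56 mm high) stand at both ends of the spine.
- spine (a point): the middle of the top leaf's hinge axis: 50 mm above the table over the book's origin; the axis runs along the book's x. On the left rest lies a fixed green-tabbed leaf, turned earlier: upper side 43 mm above the table, its tab at the middle of its edge.
- top_leaf (a joint): turn of the top leaf (orange tab), rad: 0 = flat on the right (the book's -y side), 1.57 = upright, 3.14 = flat on the left; stops at 0 and 3.14. It starts a little raised, at 0.06 to 0.30. The stiff hinge (friction 0.065 N m, leaf about 70 g) holds the leaf at whatever angle it is left, so it must be pushed all the way down.
- top_leaf_tab (a point): middle of the outer edge of the orange tab, 140 mm from the hinge axis. The leaf is a rigid panel 4 mm thick (face white with black rings, back grey), 166 mm along the spine, 10 to 110 mm from the axis; the tab (50 mm along the spine, centred at x = -56 mm, robot side) runs from 110 to 140 mm and overhangs: only the table is below. Axes as the book's at joint 0; they turn with it.
- lower_leaf (a joint): turn of the lower leaf (yellow tab), rad, same sense: 0 = flat on the right, 41 mm above the table, under the top leaf; it starts at 0 and stays there. Same size; its tab is at the far end of the spine (56 mm from the middle), clear of the orange one.
- ptfe_reel: loose white reel of thread-seal tape lying flat, 55 mm across, 15 mm high, to the left of the book; origin at the centre of its underside
- brass_tee: loose brass tee fitting, 46x56x25 mm, on the robot's side of the book; origin at the centre of its underside
- nipple: loose brass hex nipple standing upright, 26x30 mm, 40 mm high, beyond the far end of the book; origin at the centre of its underside
- marker: loose black and white marker pen, 18x133x18 mm, to the right of the book's far end; origin at the centre of its underside

How it is judged:
On the way, in this order (a step that is already met when the one before it is completed fails the run):
1. the orange-tabbed leaf stands about upright (value of joint top_leaf above 1.4 rad).
2. it lies flat on the left (value of joint top_leaf above 3.06 rad), for 0.2 s.
At the end, for the whole second after the job is handed in: the orange-tabbed leaf lies flat on the left (within 0.08 rad of its stop) and still, the yellow-tabbed leaf lies flat on the right (within 0.06 rad), and the loose things are within 15 mm of where they were (value of joint top_leaf above 3.06 rad and velocity of joint top_leaf below 0.05 rad/s and value of joint lower_leaf below 0.06 rad and distance of each of ptfe_reel, brass_tee, nipple, marker from where it was at the start of the episode below 0.015 m); the robot touches nothing.
It fails at once if the leaf is pinched between the fingers (over 6 N on its face and its back at once) ((contact force between the fingers and top_leaf_c0 above 6 N or contact force between the fingers and top_leaf_c1 above 6 N) and (contact force between the fingers and top_leaf_c2 above 6 N or contact force between the fingers and top_leaf_c3 above 6 N)).
It fails at once if the leaf is forced (over 80 N from the fingers) (contact force between the fingers and top_leaf_c0 above 80 N or contact force between the fingers and top_leaf_c1 above 80 N or contact force between the fingers and top_leaf_c2 above 80 N or contact force between the fingers and top_leaf_c3 above 80 N).
It fails at once if the leaf is flung (over 6 rad/s) (velocity of joint top_leaf above 6 rad/s or velocity of joint top_leaf below -6 rad/s).
It fails at once if the yellow-tabbed leaf is raised by over 0.2 rad (value of joint lower_leaf above 0.2 rad).
It fails at once if a loose thing beside the book is moved or lifted by over 15 mm (distance of any of ptfe_reel, brass_tee, nipple, marker from where it was at the start of the episode above 0.015 m).
It also fails if it takes over 48 s, if anything falls off the work surface, if the arm or the gripper's body presses on something with over 40 N, if the wrist force passes 120 N, or if a joint passes its speed limit or range.

### The arm

A 6-joint arm with a two-finger parallel gripper is mounted at the origin on a cart in front of the work surface, level with it; the furniture and walls round the work are solid. World frame = base frame: x ahead of the robot, y to its left, z up, the work surface at z = 0. Lengths are in m, angles in rad, forces in N, time in s.
With the tool pointing down it reaches from about 0.25 to 0.725 m from the base axis. Payload 4 kg.
Tool frame: the origin (TCP) lies at the very end of the fingers, on their centre line; the grasp point (between the pads) lies 19 mm behind it; z points along the fingers, y is the direction in which the jaws open and shut (so a half turn about z gives the same grasp; the last joint's range is limited). The gripper opens to 85 mm and grips with 20 to 120 N. Pads are 22 mm wide; open, the fingers measure 114 mm over their backs; the gripper's body (76 mm by 85 mm) begins 54 mm behind the grasp point. The pads swing forward as they close: fully open they stand 13 mm farther back than shut.
Start: joints at [-1.285, 0.241, 0.005, 1.335, 0, 1.571], TCP at [0.141, -0.48, 0.231] pointing down, gripper open.
Joint ranges: [-2.72, 2.72], [-1.05, 1.87], [-1.09, 1.28], [-1.99, 2.15], [-1.42, 1.44], [-3.14, 3.14]. Speed limits (rad/s): [2.79, 2.79, 3.14, 3.14, 3.14, 3.14].

### API

Orientations are given as a unit quaternion [x, y, z, w].
In Python, from workcell import bot, camera gives the robot as it stands. The module is installed in compiled form; this text tells all that it offers.
- The arm moves only by the tool send_rows, never from a script. Its argument "deltas" is a list of rows, each an object with "grip": the opening, from 0 (shut) to 1 (fully open); "translation": the shift along the tool's x, y, z in m, a list of three; "twist": the turn, a rotation vector about the tool's x, y, z in degrees, a list of three. A call has 1 to 5 rows; each row is the pose to reach, as a shift and turn from the pose measured when the call began, along the tool's axes at that moment; what a row does not reach only later rows make up. A row lasts 1/8 s, in which the tool goes at most 62.5 mm and 10.7 degrees, less where a joint would pass 70% of its speed; a pose out of reach is approached as far as the arm can. A call with a gripper value outside its range is refused whole. The fingers move at their own pace and stop on an object; the grip force is fixed at half the most. Time passes only in rows, so rows that repeat a pose let the fingers close. It gives the time, the measured TCP pose, the force and the opening at its end, in the units of the state.
- bot.get_obs(): the state, without advancing time (a new reading comes with each control period).
- camera(name): name is "scene" or "top" or "wrist"; returns a dict with "color" (480x640x3 uint8, blue, green, red), "intrinsics" (3x3 intrinsics, pixels), "k1" (the pictures are not rectified: a ray, as slopes to the right and down, at radius r is drawn at 1 + k1 r^2 times it, then the intrinsics apply), "xyz" and "rotation" of the camera in the world. Camera axes: x right, y down, z forward; pixel columns grow to the right and rows downward; lengths in m; the calibration is good to about 2 mm. A picture is of the moment at which its call begins. There is no depth.
- bot.job_done(): hands the job in, once; it reports no verdict.
The state is a dict: "clock": time; "joint_pos": joint angles; "joint_vel": joint speeds; "tau": joint torques, N m; "eef_pos": TCP position; "tool_rot": TCP orientation; "ft_force": force on the tool from outside, world axes, zero at the start; "ft_torque": the same for the moment, N m; "grip_width": finger opening in m.
Only numpy, scipy, OpenCV 4.12 (cv2) and the standard library are available. Lean on these libraries where they do the work, as an engineer would, in place of code of your own. Each camera call takes 0.05 s, during which the arm holds its last target.

## Working session

There is one attempt and no reset: what is moved stays moved. The work goes in short steps, Python scripts to look and compute and a tool call to move; the robot and the scene stay as the last step left them, time stands still between calls to the robot, and variables do not carry over. Pictures are saved under pics/ and viewed, and the job is handed in when it is done.

Besides the shell and the picture viewer there is one more tool, called after "Emit:" as name(argument=value, ...), one argument or row to a line, values as JSON. send_rows: Moves the arm, as the interface text tells. Its arguments: {"type":"object","properties":{"deltas":{"type":"array","items":{"type":"object","properties":{"grip":{"type":"number"},"translation":{"type":"array","items":{"type":"number"}},"twist":{"type":"array","items":{"type":"number"}}}}}},"required":["deltas"]}

```bash
mkdir -p pics; cat > h.py <<'E'
import numpy as np, cv2
from workcell import bot, camera
E
python3 - <<'E'
from h import *
import pickle
for n in ["scene","top","wrist"]:
    c=camera(n); cv2.imwrite(f"pics/{n}0.png",c["color"]); pickle.dump(c,open(f"{n}0.pkl","wb"))
    print(n,c["intrinsics"],c["k1"],c["xyz"],c["rotation"])
o=bot.get_obs()
for k in o: print(k,o[k])
E
```

```text
scene [[584.88424129   0.         320.51773408]
 [  0.         584.88424129 244.36698269]
 [  0.           0.           1.        ]] 0.05945616113681523 [-0.0064712   0.48410702  0.78244841] [-0.39878652  0.83340103 -0.34370812  0.16815696]
top [[621.27638629   0.         310.02872608]
 [  0.         621.27638629 234.22557364]
 [  0.           0.           1.        ]] -0.07999559902865201 [0.42030839 0.04360466 1.33770424] [-0.69632456  0.71463538 -0.05009137  0.04380901]
wrist [[406.69158524   0.         315.13665608]
 [  0.         406.69158524 247.5510781 ]
 [  0.           0.           1.        ]] -0.023784435801952823 [ 0.20388058 -0.4602674   0.37131806] [ 0.79405382 -0.59354974 -0.07909638  0.1045036 ]
clock 0.15
joint_pos [-1.28499881e+00  2.41254458e-01  4.04320944e-03  1.33519950e+00
 -1.73124909e-05  1.57080205e+00]
joint_vel [-4.61663971e-05 -1.21544317e-03  5.18366122e-03 -1.45126060e-03
 -2.32070263e-04  1.06099772e-03]
tau [ 1.21455130e-03 -3.72634864e+01  2.52639180e+01  1.24266394e-02
 -4.58367731e-05  5.39006152e-06]
eef_pos [ 0.14082253 -0.47926476  0.23061384]
tool_rot [ 9.89807419e-01  1.42410050e-01 -1.23527256e-04 -7.97748070e-04]
ft_force [ 0.30252747 -0.0131905  -0.89235337]
ft_torque [-0.01677399 -0.007484    0.04353139]
grip_width 0.08539421383027343
```

View pics/top0.png

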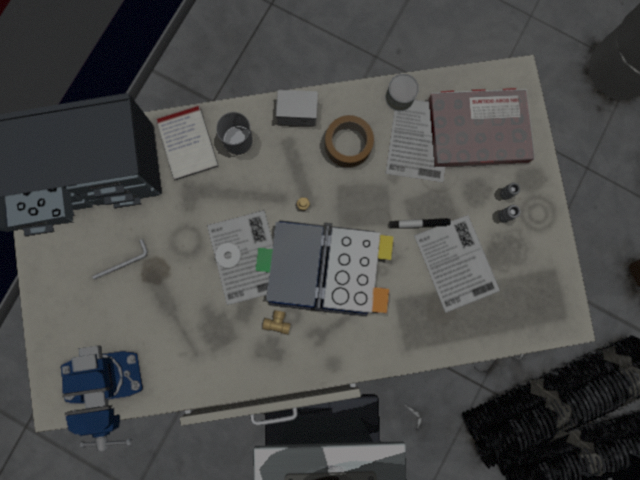

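View pics/scene0.png

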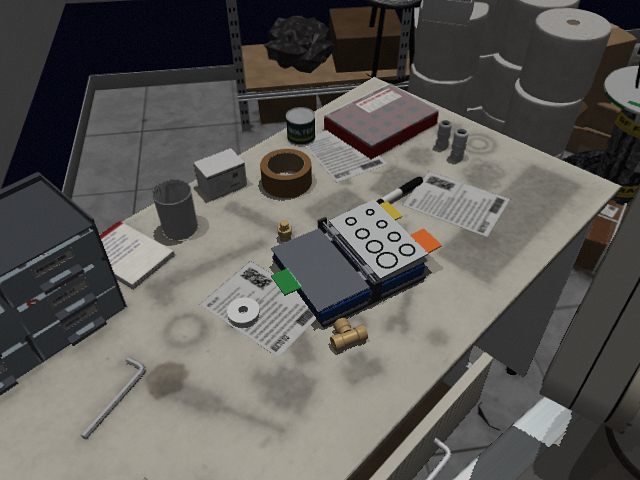

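```bash
cat >> h.py <<'E'
from scipy.spatial.transform import Rotation as R
from scipy.optimize import least_squares
def proj(c,P):
    P=np.atleast_2d(P); M=R.from_quat(c["rotation"]).as_matrix()
    p=(P-c["xyz"])@M; s=p[:,:2]/p[:,2:]; r2=(s**2).sum(1,keepdims=True)
    s=s*(1+c["k1"]*r2); K=c["intrinsics"]
    return s*[K[0,0],K[1,1]]+[K[0,2],K[1,2]]
def ray(c,uv):
    K=c["intrinsics"]
    s=(np.array(uv,float)-[K[0,2],K[1,2]])/[K[0,0],K[1,1]]; q=s.copy()
    for _ in range(20): q=s/(1+c["k1"]*(q@q))
    return R.from_quat(c["rotation"]).apply([q[0],q[1],1])
def onz(c,uv,z):
    d=ray(c,uv); return c["xyz"]+d*(z-c["xyz"][2])/d[2]
E
python3 - <<'E'
from h import *
import pickle
c=pickle.load(open("top0.pkl","rb"))
im=c["color"][190:340,200:400]; cv2.imwrite("pics/topz.png",cv2.resize(im,None,fx=4,fy=4,interpolation=cv2.INTER_CUBIC))
c=pickle.load(open("scene0.pkl","rb"))
im=c["color"][180:360,250:450]; cv2.imwrite("pics/scz.png",cv2.resize(im,None,fx=3.3,fy=3.3,interpolation=cv2.INTER_CUBIC))
E
```

```text
(no output)
```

View pics/topz.png

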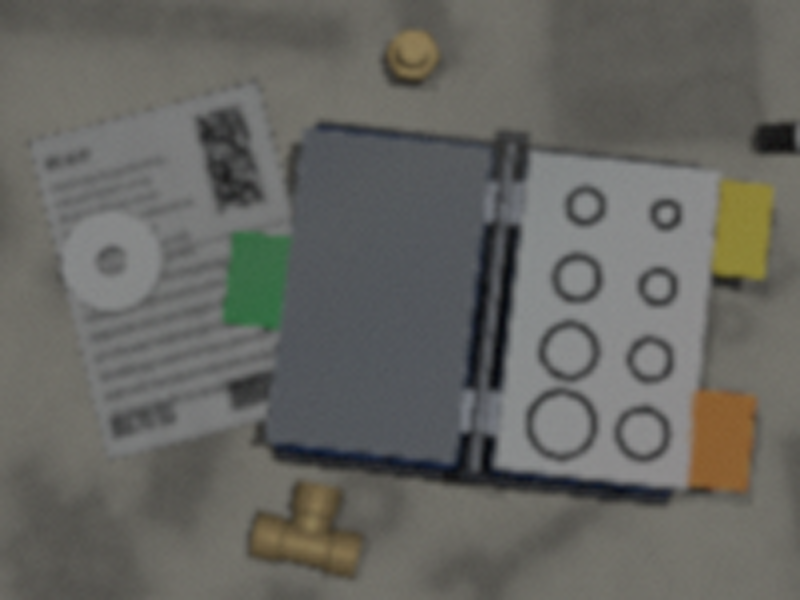

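View pics/scz.png

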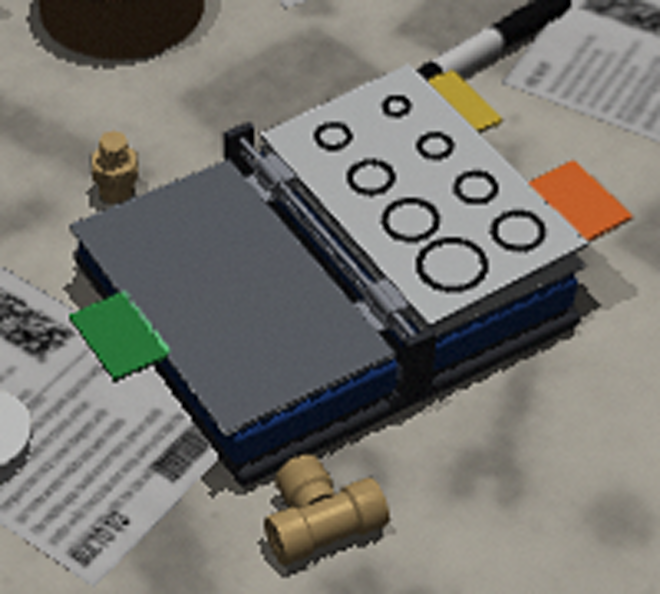

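View pics/wrist0.png

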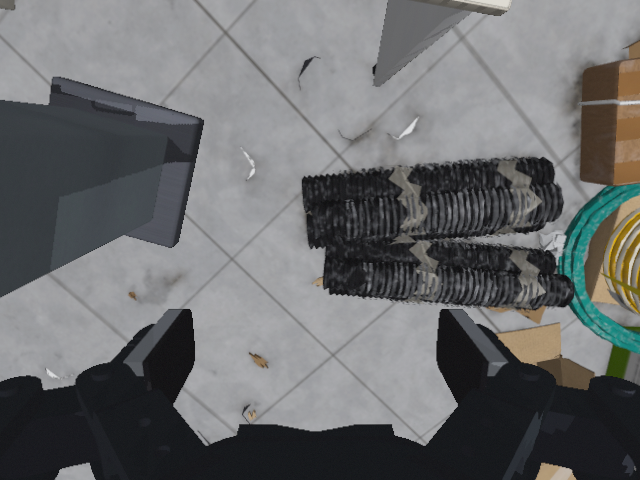

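```bash
cat > fit.py <<'E'
from h import *
import pickle
T=pickle.load(open("top0.pkl","rb"));S=pickle.load(open("scene0.pkl","rb"))
# kind: g=green(z .043 fixed), y=yellow, l=top leaf (x,r)
obs=[("g",83,110,315,125,0),("g",-83,110,268,445,0),("g",25,140,232,232,0),("g",-25,140,223,323,0),
("l",-31,140,756,395,0),("l",-81,140,746,492,0),("l",-83,110,690,488,0),("l",83,110,720,170,0),("y",81,140,775,185,0),("y",31,140,766,280,0),
("g",25,140,70,318,1),("g",-25,140,117,380,1),("g",-83,110,230,435,1),("g",83,110,72,228,1),
("l",-31,140,575,160,1),("l",-81,140,632,214,1),("l",83,110,415,68,1),("l",-83,110,588,243,1),("l",83,10,262,133,1),("l",-83,10,430,325,1),("y",31,140,502,120,1)]
def res(p):
    bx,by,yaw,th,dz=p; out=[]
    for k,x,r,u,v,s in obs:
        if k=="g": q=[x,r,43]
        elif k=="y": q=[x,-r,41]
        else: q=[x,-(r*np.cos(th)+2*np.sin(th)),50+dz*1e3+r*np.sin(th)+2*np.cos(th)]
        q=np.array(q)/1e3; c,sn=np.cos(yaw),np.sin(yaw)
        P=[bx+c*q[0]-sn*q[1],by+sn*q[0]+c*q[1],q[2]]
        px=np.array([200+u/4,190+v/4]) if s==0 else np.array([250+u/3.3,180+v/3.3])
        out.append(proj(T if s==0 else S,P)[0]-px)
    return np.array(out).ravel()
f=least_squares(res,[.37,0.03,-.1,.2,0],loss="soft_l1",x_scale=[.01,.01,.1,.1,.01])
print(f.x);print(np.round(f.fun.reshape(-1,2) if 0 else res(f.x).reshape(-1,2),1))
for n,uv,z in [("reel",(228,255),.015),("tee",(277,322),.015),("nip",(303,203),.04)]: print(n,onz(T,uv,z))
E
python3 fit.py
```

```text
[ 5.23298163e-01  2.72252423e-03 -1.36893545e-01  6.33739471e-02
  2.91382335e-04]
[[-2.5  1. ]
 [-0.2 -0.4]
 [ 0.8 -0.2]
 [ 0.1  0.8]
 [ 1.1  0.1]
 [ 1.3  0.1]
 [ 0.6  0.5]
 [ 0.9  0.2]
 [ 0.1  0.1]
 [ 0.2 -0.2]
 [-0.3 -0.4]
 [-0.5  0.2]
 [-1.  -0.1]
 [-0.9 -0.5]
 [-0.3  0.2]
 [ 0.4  0.8]
 [-2.1 -1. ]
 [ 0.6 -0.1]
 [-0.8  0.4]
 [ 0.4  0. ]
 [ 0.   0.7]]
reel [0.55660641 0.206123   0.015     ]
tee [0.41184788 0.10413021 0.015     ]
nip [0.66083364 0.04289137 0.04      ]
```

```bash
cat >> h.py <<'E'
B=np.array([.5233,.0027,0]); YAW=-.137; RB=R.from_euler("z",YAW)
def pose(xb,yb,z,al):
    a=np.radians(al); s,c=np.sin(a),np.cos(a)
    M=np.array([[0,s,c],[1,0,0],[0,c,-s]]).T
    return B+RB.apply(np.array([xb,yb,z])/1e3), RB*R.from_matrix(M)
def rows(wps,n=None):
    """wps: list of (xb,yb,z,al) mm/deg; print rows rel. to current pose"""
    o=bot.get_obs(); p0=np.array(o["eef_pos"]);r0=R.from_quat(o["tool_rot"])
    prevp,prevr=p0,r0
    for w in wps:
        p,r=pose(*w); d=r0.inv().apply(p-p0); t=(r0.inv()*r).as_rotvec(degrees=True)
        print('{"grip":0,"translation":%s,"twist":%s}'%(np.round(d,3).tolist(),np.round(t,1).tolist()),"step mm %.0f deg %.1f"%(1e3*np.linalg.norm(p-prevp),np.degrees((prevr.inv()*r).magnitude())))
        prevp,prevr=p,r
def now():
    o=bot.get_obs(); q=RB.inv().apply(np.array(o["eef_pos"])-B)*1e3
    z=(RB.inv()*R.from_quat(o["tool_rot"])).apply([0,0,1])
    print("t %.2f"%o["clock"],"book mm",np.round(q,1),"toolz_b",np.round(z,2),"F_b",np.round(RB.inv().apply(o["ft_force"]),1),"j",np.round(o["joint_pos"],2),"w",round(o["grip_width"],4))
def path(th,rho=126,al=None,pen=0,xb=-56,hw=11):
    """th rad leaf angle -> wp touching the back face"""
    if al is None: al=35+50*th/np.pi
    a=np.radians(al); zt=np.array([np.cos(a),-np.sin(a)]); xt=np.array([np.sin(a),np.cos(a)])
    d=np.array([-np.cos(th),np.sin(th)]); nb=np.array([-np.sin(th),-np.cos(th)])
    t=np.linspace(0,73,200)
    pts=np.vstack([xt*hw*s-zt*tt for s in(-1,1) for tt in t])
    m=(rho+pts@d)<=140.5
    h=2-(pts[m]@nb).min()-pen
    P=rho*d+h*nb
    return (xb,P[0],50+P[1],al)
E
python3 - <<'E'
from h import *
import pickle
T=pickle.load(open("top0.pkl","rb"))
for n,uv,z in [("reel",(228,255),.015),("tee",(277,322),.015),("nip",(303,203),.04),("mark1",(390,223),.009),("mark2",(450,223),.009)]: print(n,np.round(RB.inv().apply(onz(T,uv,z)-B)*1e3))
now()
for th in np.linspace(.06,3.14,15): print(round(th,2),np.round(path(th),0))
p0=np.array(bot.get_obs()["eef_pos"])
print(pose(-56,-230,120,80))
rows([(-56,-300,230,80)])
E
```

```text
reel [  5. 206.  15.]
tee [-124.   85.   15.]
nip [131.  59.  40.]
mark1 [ 114. -133.    9.]
mark2 [ 129. -263.    9.]
t 0.15 book mm [-313.1 -529.7  230.6] toolz_b [-0.  0. -1.] F_b [ 0.3  0.  -0.9] j [-1.28  0.24  0.    1.34 -0.    1.57] w 0.0854
0.06 [ -56. -127.   34.   36.]
0.28 [ -56. -127.   65.   39.]
0.5 [ -56. -119.   95.   43.]
0.72 [ -56. -104.  122.   46.]
0.94 [-56. -85. 144.  50.]
1.16 [-56. -62. 160.  53.]
1.38 [-56. -36. 171.  57.]
1.6 [-56.  -8. 176.  60.]
1.82 [-56.  21. 175.  64.]
2.04 [-56.  49. 167.  67.]
2.26 [-56.  74. 152.  71.]
2.48 [-56.  96. 132.  74.]
2.7 [-56. 112. 108.  78.]
2.92 [-56. 122.  80.  81.]
3.14 [-56. 126.  53.  85.]
(array([ 0.43641319, -0.21749692,  0.12      ]), Rotation.from_matrix(array([[ 1.34497010e-01,  9.90630169e-01,  2.37154517e-02],
                            [ 9.75580271e-01, -1.36571843e-01,  1.72021124e-01],
                            [ 1.73648178e-01,  1.38777878e-17, -9.84807753e-01]])))
{"grip":0,"translation":[0.329, -0.104, 0.001],"twist":[5.7, 8.8, -65.6]} step mm 345 deg 66.4
```

```bash
cat >> h.py <<'E'
def go(w,n):
    o=bot.get_obs(); p0=np.array(o["eef_pos"]);r0=R.from_quat(o["tool_rot"]); p,r=pose(*w)
    d=r0.inv().apply(p-p0); t=(r0.inv()*r).as_rotvec(degrees=True)
    print("n>=",np.linalg.norm(d)/.0625,np.linalg.norm(t)/10.7)
    for i in range(1,n+1): print('{"grip":0,"translation":%s,"twist":%s}'%(np.round(d*i/n,3).tolist(),np.round(t*i/n,1).tolist()))
E
python3 -c "
from h import *
go((-56,-230,160,60),8)"
```

```text
n>= 6.4176267741629545 6.688499401043243
{"grip":0,"translation":[0.045, -0.021, 0.009],"twist":[2.1, 3.3, -8.0]}
{"grip":0,"translation":[0.089, -0.042, 0.018],"twist":[4.3, 6.6, -16.1]}
{"grip":0,"translation":[0.134, -0.063, 0.027],"twist":[6.4, 10.0, -24.1]}
{"grip":0,"translation":[0.179, -0.084, 0.035],"twist":[8.6, 13.3, -32.1]}
{"grip":0,"translation":[0.223, -0.105, 0.044],"twist":[10.7, 16.6, -40.1]}
{"grip":0,"translation":[0.268, -0.126, 0.053],"twist":[12.8, 19.9, -48.2]}
{"grip":0,"translation":[0.313, -0.147, 0.062],"twist":[15.0, 23.2, -56.2]}
{"grip":0,"translation":[0.357, -0.168, 0.071],"twist":[17.1, 26.6, -64.2]}
```

Emit:
send_rows(
  deltas=[
    {"grip":0,"translation":[0.045,-0.021,0.0],"twist":[2.1,3.3,-8.0]},
    {"grip":0,"translation":[0.089,-0.042,0.0],"twist":[4.3,6.6,-16.1]},
    {"grip":0,"translation":[0.134,-0.063,0.0],"twist":[6.4,10.0,-24.1]},
    {"grip":0,"translation":[0.179,-0.084,0.01],"twist":[8.6,13.3,-32.1]},
    {"grip":0,"translation":[0.223,-0.105,0.02],"twist":[10.7,16.6,-40.1]},
  ],
)

```text
clock: 0.78
eef_pos: [0.3261, -0.3147, 0.2106]
tool_rot: [0.866, 0.471, 0.128, -0.111]
ft_force: [0.1, -0.7, -0.2]
grip_width: 0.0001
```

```bash
python3 -c "
from h import *
now();go((-56,-230,130,50),5)"
```

```text
t 0.78 book mm [-152.  -341.3  210.6] toolz_b [ 0.07  0.33 -0.94] F_b [ 0.2 -0.6 -0.2] j [-0.95  0.31 -0.01  1.45  0.28  1.16] w 0.0001
n>= 2.6818335928821844 2.960629006190265
{"grip":0,"translation":[0.022, 0.009, 0.024],"twist":[1.7, 3.9, -4.7]}
{"grip":0,"translation":[0.043, 0.019, 0.048],"twist":[3.4, 7.9, -9.3]}
{"grip":0,"translation":[0.065, 0.028, 0.072],"twist":[5.1, 11.8, -14.0]}
{"grip":0,"translation":[0.086, 0.038, 0.095],"twist":[6.8, 15.8, -18.6]}
{"grip":0,"translation":[0.108, 0.047, 0.119],"twist":[8.5, 19.7, -23.3]}
```

Emit:
send_rows(
  deltas=[
    {"grip":0,"translation":[0.022,0.009,0.024],"twist":[1.7,3.9,-4.7]},
    {"grip":0,"translation":[0.043,0.019,0.048],"twist":[3.4,7.9,-9.3]},
    {"grip":0,"translation":[0.065,0.028,0.072],"twist":[5.1,11.8,-14.0]},
    {"grip":0,"translation":[0.086,0.038,0.095],"twist":[6.8,15.8,-18.6]},
    {"grip":0,"translation":[0.108,0.047,0.119],"twist":[8.5,19.7,-23.3]},
  ],
)

```text
clock: 1.4
eef_pos: [0.4368, -0.2169, 0.1294]
tool_rot: [0.707, 0.618, 0.258, -0.225]
ft_force: [0.0, 0.1, -0.2]
grip_width: 0.0001
```

```bash
python3 -c "
from h import *
now();go((-56,-200,27,35),5)
c=camera('scene');cv2.imwrite('pics/s1.png',c['color'])
c=camera('wrist');cv2.imwrite('pics/w1.png',c['color'])"
```

```text
t 1.40 book mm [ -55.7 -229.4  129.4] toolz_b [-0.    0.64 -0.76] F_b [ 0.   0.1 -0.2] j [-0.79  0.62  0.09  1.51  0.54  0.79] w 0.0001
n>= 1.704992949454307 1.390905436750416
{"grip":0,"translation":[-0.009, -0.0, 0.019],"twist":[-0.0, 3.0, 0.0]}
{"grip":0,"translation":[-0.017, -0.0, 0.039],"twist":[-0.0, 6.0, 0.0]}
{"grip":0,"translation":[-0.026, -0.0, 0.058],"twist":[-0.0, 8.9, 0.1]}
{"grip":0,"translation":[-0.035, -0.0, 0.078],"twist":[-0.1, 11.9, 0.1]}
{"grip":0,"translation":[-0.044, -0.0, 0.097],"twist":[-0.1, 14.9, 0.1]}
```

View pics/s1.png

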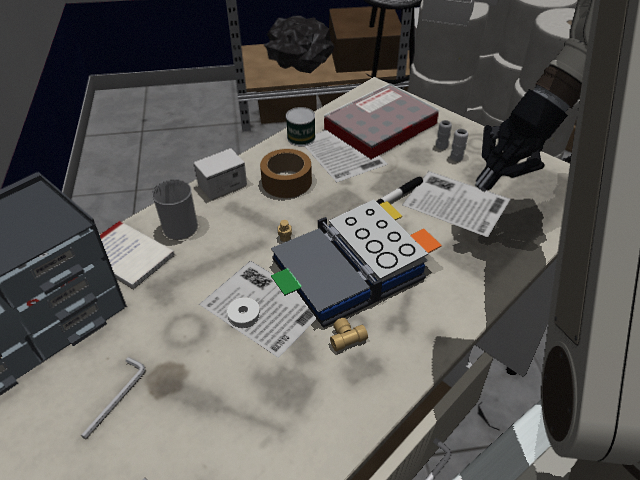

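View pics/w1.png

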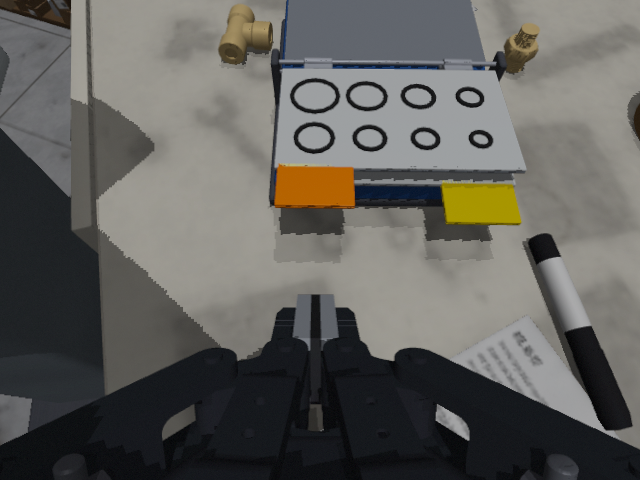

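```bash
python3 -c "
from h import *
c=camera('wrist')
for th in (.06,.1,.15,.2):
  print(th,[np.round(proj(c,B+RB.apply(np.array([x,-(140*np.cos(th)+2*np.sin(th)),50+140*np.sin(th)+2*np.cos(th)])/1e3))[0]) for x in (-81,-31)])
print([np.round(proj(c,B+RB.apply(np.array([x,-140,41])/1e3))[0]) for x in (31,81)])"
```

```text
0.06 [array([277., 206.]), array([358., 207.])]
0.1 [array([276., 201.]), array([359., 201.])]
0.15 [array([275., 194.]), array([360., 194.])]
0.2 [array([274., 186.]), array([361., 186.])]
[array([449., 222.]), array([524., 222.])]
```

Emit:
send_rows(
  deltas=[
    {"grip":0,"translation":[-0.009,0.0,0.019],"twist":[0,3.0,0.0]},
    {"grip":0,"translation":[-0.017,0.0,0.039],"twist":[0,6.0,0.0]},
    {"grip":0,"translation":[-0.026,0.0,0.058],"twist":[0,8.9,0.0]},
    {"grip":0,"translation":[-0.035,0.0,0.077],"twist":[0,11.9,0.0]},
    {"grip":0,"translation":[-0.044,0.0,0.096],"twist":[0,14.9,0.0]},
  ],
)

```text
clock: 2.17
eef_pos: [0.4392, -0.1894, 0.027]
tool_rot: [0.669, 0.582, 0.347, -0.304]
ft_force: [-0.3, -0.1, -1.0]
grip_width: 0.0001
```

```bash
python3 -c "
from h import *
now();go((-56,-127,27,35),5)
c=camera('scene');cv2.imwrite('pics/s2.png',c['color'])
c=camera('wrist');cv2.imwrite('pics/w2.png',c['color'])"
```

```text
t 2.17 book mm [ -57.1 -201.8   27. ] toolz_b [-0.    0.82 -0.57] F_b [-0.2 -0.1 -1. ] j [-0.82  0.89  0.1   1.51  0.69  0.62] w 0.0001
n>= 1.1963359715472137 0.017200050368354557
{"grip":0,"translation":[0.009, 0.0, 0.012],"twist":[-0.0, 0.0, -0.0]}
{"grip":0,"translation":[0.017, 0.0, 0.024],"twist":[-0.0, 0.0, -0.1]}
{"grip":0,"translation":[0.026, 0.001, 0.037],"twist":[-0.1, 0.0, -0.1]}
{"grip":0,"translation":[0.034, 0.001, 0.049],"twist":[-0.1, 0.0, -0.1]}
{"grip":0,"translation":[0.043, 0.001, 0.061],"twist":[-0.1, 0.0, -0.2]}
```

View pics/w2.png

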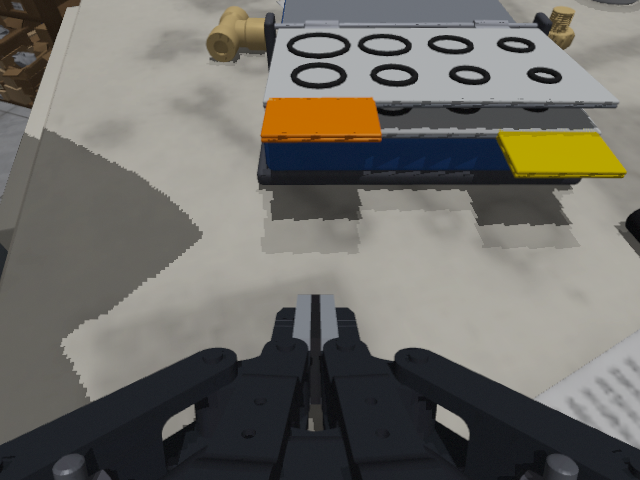

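View pics/s2.png

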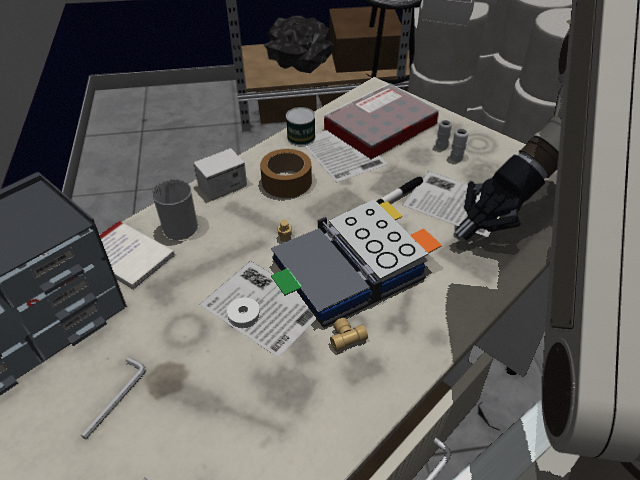

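Emit:
send_rows(
  deltas=[
    {"grip":0,"translation":[0.009,0.0,0.012],"twist":[0,0,0]},
    {"grip":0,"translation":[0.017,0.0,0.024],"twist":[0,0,0]},
    {"grip":0,"translation":[0.026,0.001,0.037],"twist":[0,0,0]},
    {"grip":0,"translation":[0.034,0.001,0.049],"twist":[0,0,0]},
    {"grip":0,"translation":[0.043,0.001,0.061],"twist":[0,0,0]},
  ],
)

```text
clock: 2.9
eef_pos: [0.449, -0.113, 0.0253]
tool_rot: [0.669, 0.581, 0.346, -0.307]
ft_force: [-0.1, 0.5, -0.3]
grip_width: 0.0003
```

```bash
python3 -c "
from h import *
now()
rows([path(t) for t in (.06,.13,.2,.28,.36)])
c=camera('wrist');cv2.imwrite('pics/w3.png',c['color'])"
```

```text
t 2.90 book mm [ -57.8 -124.8   25.3] toolz_b [-0.01  0.82 -0.57] F_b [-0.1  0.5 -0.3] j [-0.71  0.82 -0.07  1.35  0.75  0.73] w 0.0003
{"grip":0,"translation":[0.005, 0.002, -0.007],"twist":[-0.3, -1.1, -0.4]} step mm 9 deg 1.2
{"grip":0,"translation":[0.013, 0.002, -0.013],"twist":[-0.3, -2.2, -0.4]} step mm 10 deg 1.1
{"grip":0,"translation":[0.022, 0.002, -0.019],"twist":[-0.3, -3.3, -0.4]} step mm 10 deg 1.1
{"grip":0,"translation":[0.032, 0.001, -0.024],"twist":[-0.3, -4.6, -0.4]} step mm 11 deg 1.3
{"grip":0,"translation":[0.042, 0.001, -0.029],"twist":[-0.3, -5.8, -0.4]} step mm 11 deg 1.3
```

View pics/w3.png

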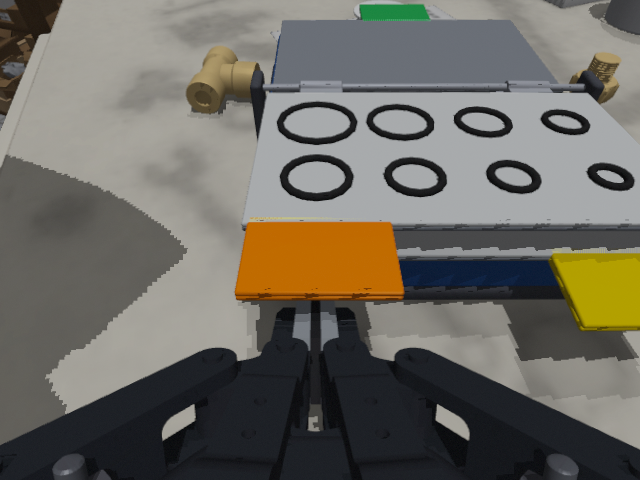

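Fingertips are under the orange tab (tab edge at row ~296, fingers disappear below it at col ~316). Lift.

Emit:
send_rows(
  deltas=[
    {"grip":0,"translation":[0.005,0.002,-0.007],"twist":[0,-1.1,0]},
    {"grip":0,"translation":[0.013,0.002,-0.013],"twist":[0,-2.2,0]},
    {"grip":0,"translation":[0.022,0.002,-0.019],"twist":[0,-3.3,0]},
    {"grip":0,"translation":[0.032,0.001,-0.024],"twist":[0,-4.6,0]},
    {"grip":0,"translation":[0.042,0.001,-0.029],"twist":[0,-5.8,0]},
  ],
)

```text
clock: 3.58
eef_pos: [0.4501, -0.1115, 0.0776]
tool_rot: [0.686, 0.596, 0.311, -0.277]
ft_force: [-0.3, 0.5, -0.8]
grip_width: 0.0001
```

```bash
python3 -c "
from h import *
now()
rows([path(t) for t in (.44,.53,.62,.71,.8)])
c=camera('wrist');cv2.imwrite('pics/w4.png',c['color'])
c=camera('scene');cv2.imwrite('pics/s4.png',c['color'])"
```

```text
t 3.58 book mm [ -56.9 -123.1   77.6] toolz_b [-0.01  0.76 -0.65] F_b [-0.4  0.5 -0.8] j [-0.68  0.67 -0.1   1.35  0.7   0.83] w 0.0001
{"grip":0,"translation":[0.009, 0.001, -0.005],"twist":[-0.4, -1.3, -0.3]} step mm 10 deg 1.4
{"grip":0,"translation":[0.02, 0.001, -0.01],"twist":[-0.4, -2.7, -0.3]} step mm 13 deg 1.4
{"grip":0,"translation":[0.033, 0.001, -0.013],"twist":[-0.4, -4.1, -0.3]} step mm 13 deg 1.4
{"grip":0,"translation":[0.045, 0.001, -0.015],"twist":[-0.4, -5.6, -0.3]} step mm 12 deg 1.4
{"grip":0,"translation":[0.057, 0.0, -0.015],"twist":[-0.4, -7.0, -0.3]} step mm 12 deg 1.4
```

View pics/w4.png

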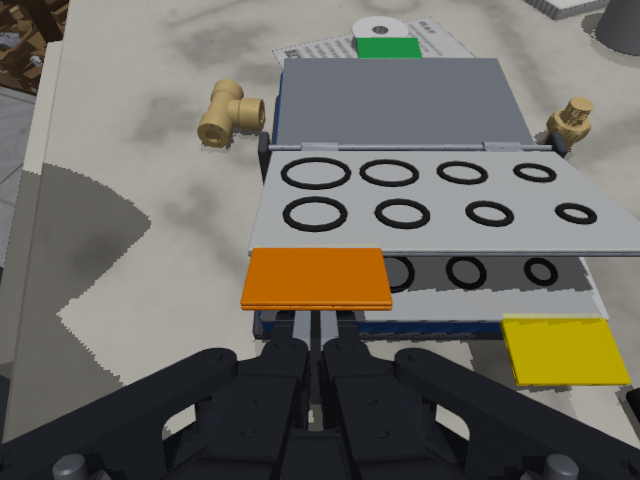

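View pics/s4.png

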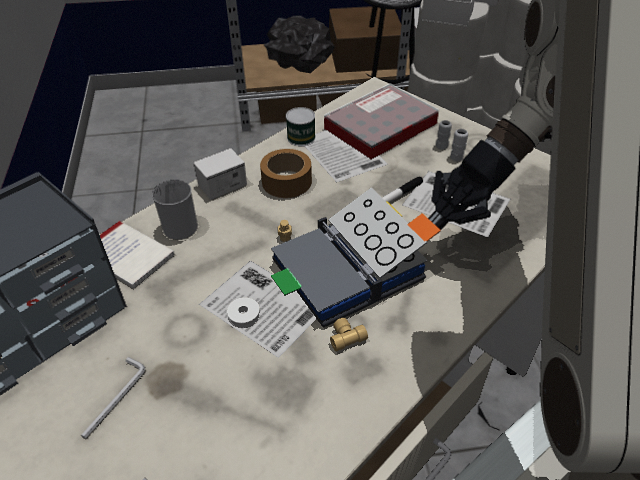

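Emit:
send_rows(
  deltas=[
    {"grip":0,"translation":[0.009,0.001,-0.005],"twist":[0,-1.3,0]},
    {"grip":0,"translation":[0.02,0.001,-0.01],"twist":[0,-2.7,0]},
    {"grip":0,"translation":[0.033,0.001,-0.013],"twist":[0,-4.1,0]},
    {"grip":0,"translation":[0.045,0.001,-0.015],"twist":[0,-5.6,0]},
    {"grip":0,"translation":[0.057,0.0,-0.015],"twist":[0,-7.0,0]},
  ],
)

```text
clock: 4.3
eef_pos: [0.455, -0.0855, 0.1324]
tool_rot: [0.703, 0.613, 0.269, -0.239]
ft_force: [0.8, -1.0, -0.9]
grip_width: 0.0
```

```bash
python3 -c "
from h import *
now()
rows([path(t) for t in (.88,.97,1.06,1.15,1.24)])
c=camera('wrist');cv2.imwrite('pics/w5.png',c['color'])"
```

```text
t 4.30 book mm [-55.6 -96.7 132.4] toolz_b [-0.01  0.67 -0.74] F_b [ 0.9 -0.9 -0.9] j [-0.59  0.49 -0.14  1.33  0.64  0.99] w 0.0
{"grip":0,"translation":[0.009, -0.0, -0.0],"twist":[-0.3, -1.2, -0.1]} step mm 9 deg 1.2
{"grip":0,"translation":[0.02, -0.0, -0.001],"twist":[-0.3, -2.6, -0.1]} step mm 11 deg 1.4
{"grip":0,"translation":[0.032, -0.0, 0.0],"twist":[-0.3, -4.0, -0.1]} step mm 11 deg 1.4
{"grip":0,"translation":[0.043, -0.0, 0.002],"twist":[-0.3, -5.5, -0.1]} step mm 12 deg 1.4
{"grip":0,"translation":[0.054, -0.0, 0.005],"twist":[-0.3, -6.9, -0.1]} step mm 12 deg 1.4
```

View pics/w5.png

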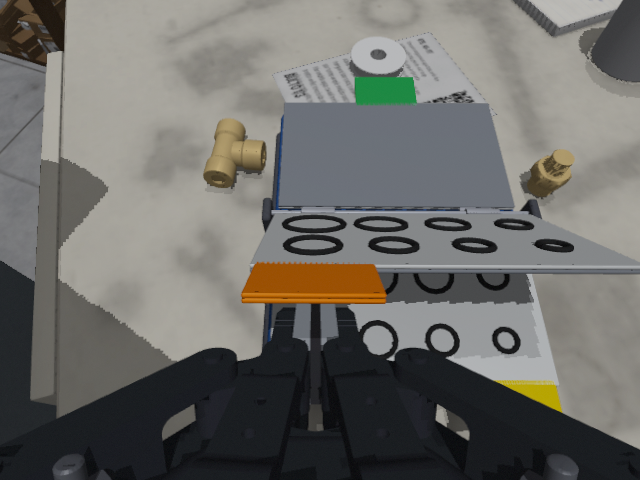

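Leaf follows at ~45°; the yellow leaf stays flat below.

Emit:
send_rows(
  deltas=[
    {"grip":0,"translation":[0.009,0.0,0.0],"twist":[0,-1.2,0]},
    {"grip":0,"translation":[0.02,0.0,-0.001],"twist":[0,-2.6,0]},
    {"grip":0,"translation":[0.032,0.0,0.0],"twist":[0,-4.0,0]},
    {"grip":0,"translation":[0.043,0.0,0.002],"twist":[0,-5.5,0]},
    {"grip":0,"translation":[0.054,0.0,0.005],"twist":[0,-6.9,0]},
  ],
)

```text
clock: 4.97
eef_pos: [0.4612, -0.0409, 0.1669]
tool_rot: [0.718, 0.627, 0.226, -0.2]
ft_force: [0.5, -0.4, -0.3]
grip_width: -0.0004
```

```bash
python3 -c "
from h import *
now()
rows([path(t) for t in (1.32,1.41,1.5,1.59,1.68)])
c=camera('wrist');cv2.imwrite('pics/w6.png',c['color'])"
```

```text
t 4.97 book mm [-55.6 -51.6 166.9] toolz_b [-0.01  0.58 -0.82] F_b [ 0.5 -0.3 -0.3] j [-0.45  0.35 -0.18  1.26  0.58  1.19] w -0.0004
{"grip":0,"translation":[0.008, -0.0, 0.003],"twist":[-0.3, -1.2, 0.0]} step mm 9 deg 1.2
{"grip":0,"translation":[0.019, -0.0, 0.007],"twist":[-0.3, -2.6, 0.0]} step mm 12 deg 1.4
{"grip":0,"translation":[0.03, -0.0, 0.011],"twist":[-0.3, -4.0, 0.0]} step mm 12 deg 1.4
{"grip":0,"translation":[0.04, -0.0, 0.017],"twist":[-0.3, -5.5, 0.0]} step mm 12 deg 1.4
{"grip":0,"translation":[0.05, -0.0, 0.024],"twist":[-0.3, -6.9, 0.1]} step mm 12 deg 1.4
```

View pics/w6.png

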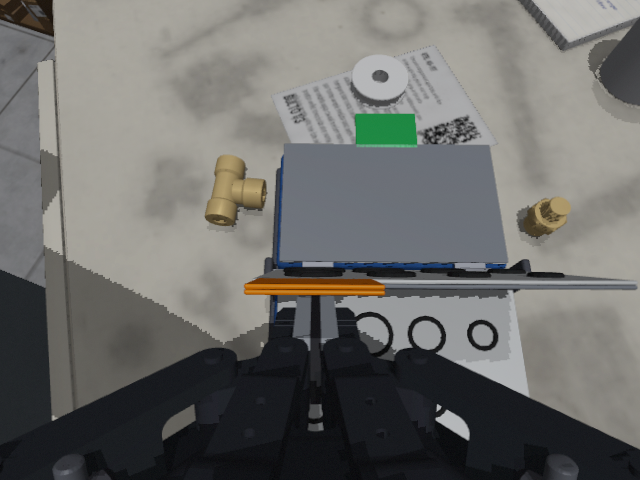

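Emit:
send_rows(
  deltas=[
    {"grip":0,"translation":[0.008,0.0,0.003],"twist":[0,-1.2,0]},
    {"grip":0,"translation":[0.019,0.0,0.007],"twist":[0,-2.6,0]},
    {"grip":0,"translation":[0.03,0.0,0.011],"twist":[0,-4.0,0]},
    {"grip":0,"translation":[0.04,0.0,0.017],"twist":[0,-5.5,0]},
    {"grip":0,"translation":[0.05,0.0,0.024],"twist":[0,-6.9,0]},
  ],
)

```text
clock: 5.65
eef_pos: [0.4687, 0.015, 0.1775]
tool_rot: [0.73, 0.639, 0.183, -0.161]
ft_force: [-0.0, 0.2, -1.7]
grip_width: 0.0002
```

```bash
python3 -c "
from h import *
now()
rows([path(t,rho=124) for t in (1.76,1.84,1.92,2.01,2.1)])
c=camera('wrist');cv2.imwrite('pics/w7.png',c['color'])
c=camera('scene');cv2.imwrite('pics/s7.png',c['color'])"
```

```text
t 5.65 book mm [-55.7   4.7 177.5] toolz_b [-0.    0.47 -0.88] F_b [-0.1  0.2 -1.7] j [-0.28  0.25 -0.22  1.17  0.49  1.41] w 0.0002
{"grip":0,"translation":[0.005, -0.0, 0.007],"twist":[-0.2, -1.2, 0.2]} step mm 9 deg 1.3
{"grip":0,"translation":[0.014, -0.0, 0.013],"twist":[-0.2, -2.5, 0.2]} step mm 10 deg 1.3
{"grip":0,"translation":[0.022, -0.0, 0.02],"twist":[-0.2, -3.8, 0.2]} step mm 10 deg 1.3
{"grip":0,"translation":[0.03, -0.0, 0.029],"twist":[-0.2, -5.2, 0.2]} step mm 12 deg 1.4
{"grip":0,"translation":[0.037, 0.0, 0.038],"twist":[-0.2, -6.6, 0.2]} step mm 12 deg 1.4
```

View pics/w7.png

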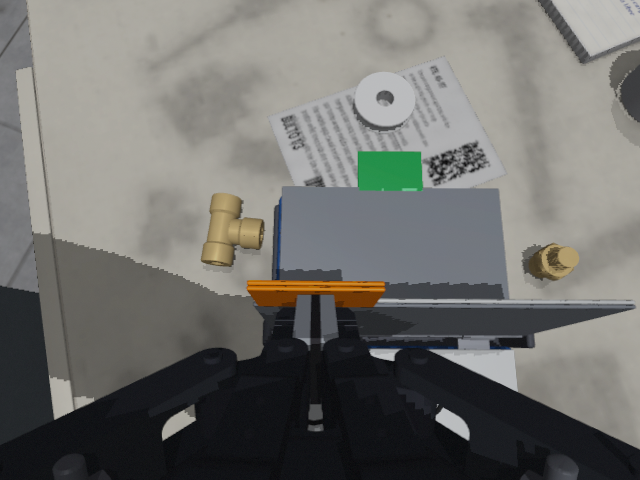

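View pics/s7.png

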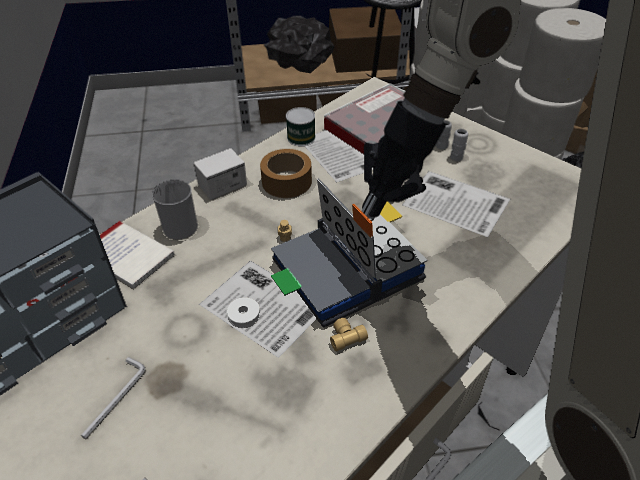

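Emit:
send_rows(
  deltas=[
    {"grip":0,"translation":[0.005,0.0,0.007],"twist":[0,-1.2,0]},
    {"grip":0,"translation":[0.014,0.0,0.013],"twist":[0,-2.5,0]},
    {"grip":0,"translation":[0.022,0.0,0.02],"twist":[0,-3.8,0]},
    {"grip":0,"translation":[0.03,0.0,0.029],"twist":[0,-5.2,0]},
    {"grip":0,"translation":[0.037,0.0,0.038],"twist":[0,-6.6,0]},
  ],
)

```text
clock: 6.38
eef_pos: [0.4752, 0.0662, 0.1615]
tool_rot: [0.738, 0.648, 0.141, -0.124]
ft_force: [0.8, -0.7, 0.0]
grip_width: 0.0001
```

```bash
python3 -c "
from h import *
now()
rows([path(t,rho=122) for t in (2.18,2.26,2.34,2.42,2.5)])
c=camera('wrist');cv2.imwrite('pics/w8.png',c['color'])"
```

```text
t 6.38 book mm [-56.4  56.4 161.5] toolz_b [-0.    0.37 -0.93] F_b [ 0.8 -0.6  0. ] j [-0.1   0.23 -0.26  1.07  0.38  1.61] w 0.0001
{"grip":0,"translation":[0.004, 0.0, 0.009],"twist":[-0.2, -1.3, 0.3]} step mm 9 deg 1.4
{"grip":0,"translation":[0.01, 0.0, 0.017],"twist":[-0.2, -2.6, 0.3]} step mm 10 deg 1.3
{"grip":0,"translation":[0.015, 0.001, 0.026],"twist":[-0.2, -3.9, 0.3]} step mm 10 deg 1.3
{"grip":0,"translation":[0.019, 0.001, 0.036],"twist":[-0.2, -5.1, 0.3]} step mm 10 deg 1.3
{"grip":0,"translation":[0.023, 0.001, 0.045],"twist":[-0.2, -6.4, 0.3]} step mm 10 deg 1.3
```

View pics/w8.png

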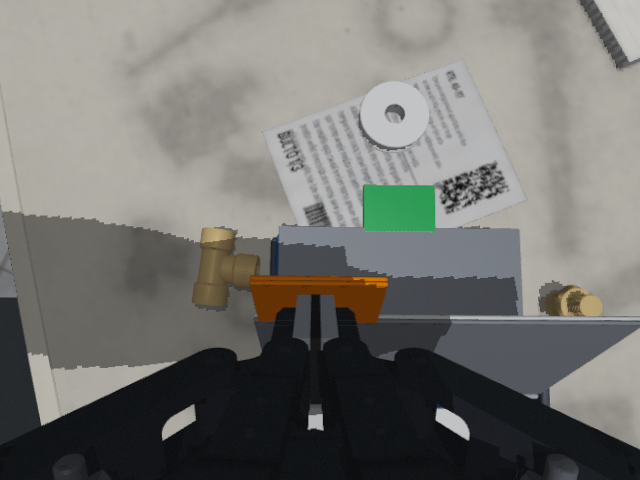

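Emit:
send_rows(
  deltas=[
    {"grip":0,"translation":[0.004,0.0,0.009],"twist":[0,-1.3,0]},
    {"grip":0,"translation":[0.01,0.0,0.017],"twist":[0,-2.6,0]},
    {"grip":0,"translation":[0.015,0.001,0.026],"twist":[0,-3.9,0]},
    {"grip":0,"translation":[0.019,0.001,0.036],"twist":[0,-5.1,0]},
    {"grip":0,"translation":[0.023,0.001,0.045],"twist":[0,-6.4,0]},
  ],
)

```text
clock: 7.05
eef_pos: [0.4807, 0.1056, 0.1273]
tool_rot: [0.745, 0.654, 0.098, -0.088]
ft_force: [0.6, -0.5, -0.2]
grip_width: -0.0005
```

```bash
python3 -c "
from h import *
now()
rows([path(t,rho=120) for t in (2.57,2.64,2.71,2.78,2.85)])
c=camera('wrist');cv2.imwrite('pics/w9.png',c['color'])"
```

```text
t 7.05 book mm [-56.3  96.2 127.3] toolz_b [-0.    0.26 -0.97] F_b [ 0.7 -0.4 -0.2] j [ 0.06  0.26 -0.28  0.98  0.26  1.76] w -0.0005
{"grip":0,"translation":[-0.0, 0.0, 0.008],"twist":[-0.2, -1.1, 0.4]} step mm 8 deg 1.2
{"grip":0,"translation":[0.002, 0.0, 0.016],"twist":[-0.2, -2.2, 0.4]} step mm 9 deg 1.1
{"grip":0,"translation":[0.005, 0.0, 0.025],"twist":[-0.2, -3.3, 0.4]} step mm 9 deg 1.1
{"grip":0,"translation":[0.006, 0.0, 0.034],"twist":[-0.2, -4.4, 0.4]} step mm 9 deg 1.1
{"grip":0,"translation":[0.007, 0.0, 0.043],"twist":[-0.2, -5.5, 0.4]} step mm 9 deg 1.1
```

View pics/w9.png

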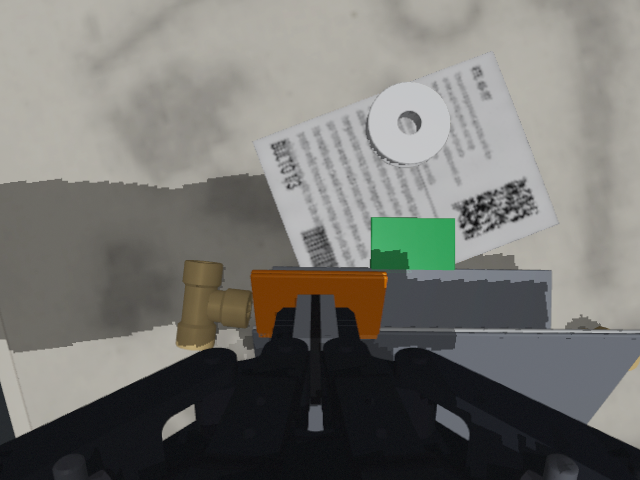

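Emit:
send_rows(
  deltas=[
    {"grip":0,"translation":[0.0,0.0,0.008],"twist":[0,-1.1,0]},
    {"grip":0,"translation":[0.002,0.0,0.016],"twist":[0,-2.2,0]},
    {"grip":0,"translation":[0.005,0.0,0.025],"twist":[0,-3.3,0]},
    {"grip":0,"translation":[0.006,0.0,0.034],"twist":[0,-4.4,0]},
    {"grip":0,"translation":[0.007,0.0,0.043],"twist":[0,-5.5,0]},
  ],
)

```text
clock: 7.72
eef_pos: [0.4825, 0.1248, 0.0865]
tool_rot: [0.748, 0.658, 0.062, -0.057]
ft_force: [0.4, -0.8, -0.0]
grip_width: -0.0002
```

```bash
python3 -c "
from h import *
now()
rows([path(t,rho=119) for t in (2.9,2.96,3.02,3.08,3.14)])"
```

```text
t 7.72 book mm [-57.1 115.3  86.5] toolz_b [-0.    0.17 -0.99] F_b [ 0.5 -0.7 -0. ] j [ 0.15  0.32 -0.3   0.9   0.16  1.86] w -0.0002
{"grip":0,"translation":[-0.001, 0.001, 0.005],"twist":[-0.3, -0.8, 0.5]} step mm 5 deg 1.0
{"grip":0,"translation":[-0.001, 0.001, 0.013],"twist":[-0.3, -1.7, 0.5]} step mm 8 deg 1.0
{"grip":0,"translation":[-0.001, 0.001, 0.02],"twist":[-0.3, -2.7, 0.5]} step mm 8 deg 1.0
{"grip":0,"translation":[-0.001, 0.001, 0.027],"twist":[-0.3, -3.6, 0.5]} step mm 7 deg 1.0
{"grip":0,"translation":[-0.002, 0.001, 0.033],"twist":[-0.3, -4.6, 0.5]} step mm 7 deg 1.0
```

Emit:
send_rows(
  deltas=[
    {"grip":0,"translation":[0.0,0.0,0.005],"twist":[0,-0.8,0]},
    {"grip":0,"translation":[-0.001,0.001,0.013],"twist":[0,-1.7,0]},
    {"grip":0,"translation":[-0.001,0.001,0.02],"twist":[0,-2.7,0]},
    {"grip":0,"translation":[-0.001,0.001,0.027],"twist":[0,-3.6,0]},
    {"grip":0,"translation":[-0.001,0.001,0.032],"twist":[0,-4.5,0]},
  ],
)

```text
clock: 8.35
eef_pos: [0.4838, 0.1289, 0.0542]
tool_rot: [0.75, 0.66, 0.032, -0.03]
ft_force: [-0.1, 0.3, 0.1]
grip_width: 0.0003
```

```bash
python3 -c "
from h import *
now()
c=camera('wrist');cv2.imwrite('pics/w10.png',c['color'])
c=camera('scene');cv2.imwrite('pics/s10.png',c['color'])"
```

```text
t 8.35 book mm [-56.4 119.7  54.2] toolz_b [-0.    0.09 -1.  ] F_b [-0.1  0.3  0.1] j [ 0.21  0.38 -0.31  0.86  0.08  1.91] w 0.0003
```

View pics/w10.png

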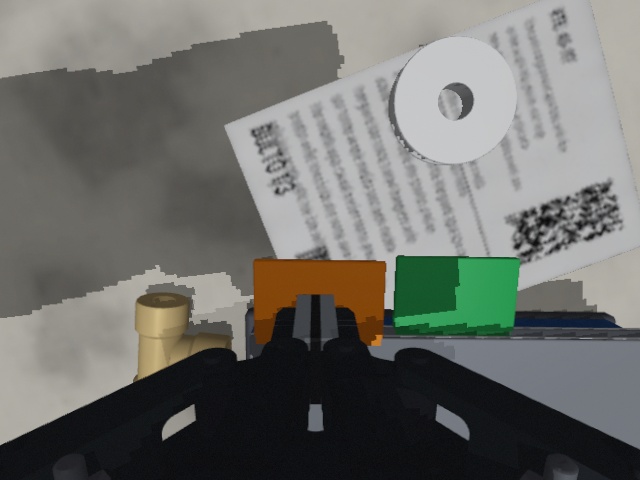

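View pics/s10.png

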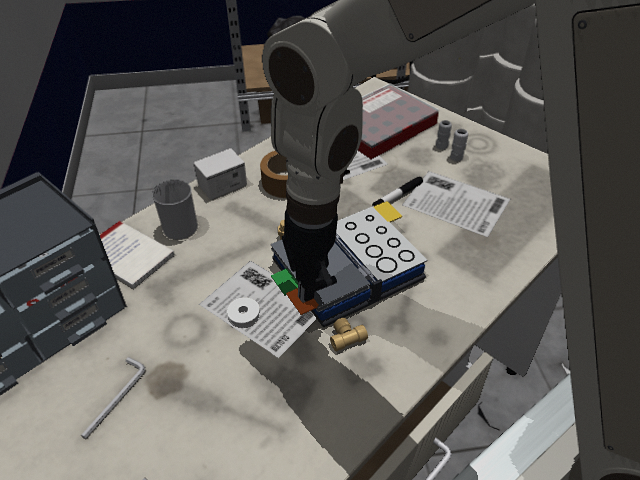

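Nearly flat, no press force yet. Press down slowly in small steps watching the force.

Emit:
send_rows(
  deltas=[
    {"grip":0,"translation":[0,0,0.002],"twist":[0,0,0]},
    {"grip":0,"translation":[0,0,0.003],"twist":[0,0,0]},
    {"grip":0,"translation":[0,0,0.004],"twist":[0,0,0]},
  ],
)

```text
clock: 8.82
eef_pos: [0.4841, 0.1295, 0.052]
tool_rot: [0.75, 0.66, 0.033, -0.03]
ft_force: [-5.2, -2.2, 17.7]
grip_width: 0.0
```

```bash
python3 -c "
from h import *
now()"
```

```text
t 8.82 book mm [-56.2 120.3  52. ] toolz_b [-0.    0.09 -1.  ] F_b [-4.9 -2.9 17.7] j [ 0.21  0.38 -0.31  0.85  0.09  1.91] w 0.0
```

Emit:
send_rows(
  deltas=[
    {"grip":0,"translation":[0,0,0.002],"twist":[0,0,0]},
    {"grip":0,"translation":[0,0,0.002],"twist":[0,0,0]},
    {"grip":0,"translation":[0,0,0.002],"twist":[0,0,0]},
    {"grip":0,"translation":[0,0,0.0],"twist":[0,0,0]},
  ],
)

```text
clock: 9.32
eef_pos: [0.4842, 0.1294, 0.053]
tool_rot: [0.75, 0.66, 0.033, -0.03]
ft_force: [-0.3, -0.3, 0.2]
grip_width: 0.0001
```

Emit:
send_rows(
  deltas=[
    {"grip":0,"translation":[0,0,-0.01],"twist":[0,0,0]},
    {"grip":0,"translation":[0,0,-0.04],"twist":[0,0,0]},
    {"grip":0,"translation":[0,0,-0.09],"twist":[0,0,0]},
    {"grip":0,"translation":[0,0,-0.14],"twist":[0,0,0]},
    {"grip":0,"translation":[0,0,-0.18],"twist":[0,0,0]},
  ],
)

```text
clock: 9.95
eef_pos: [0.4829, 0.1132, 0.2351]
tool_rot: [0.75, 0.66, 0.034, -0.03]
ft_force: [0.1, 0.2, -0.7]
grip_width: -0.0003
```

```bash
python3 -c "
from h import *
now(); go((-150,-100,250,85),5)
c=camera('wrist');cv2.imwrite('pics/w11.png',c['color'])"
```

```text
t 9.95 book mm [-55.1 103.9 235.1] toolz_b [ 0.    0.09 -1.  ] F_b [ 0.1  0.2 -0.7] j [ 0.18  0.21 -0.03  1.3   0.09  1.88] w -0.0003
n>= 3.606238803407627 0.052829488717510455
{"grip":0,"translation":[-0.04, -0.019, -0.007],"twist":[0.0, -0.0, 0.1]}
{"grip":0,"translation":[-0.08, -0.039, -0.013],"twist":[0.0, -0.1, 0.2]}
{"grip":0,"translation":[-0.12, -0.058, -0.02],"twist":[0.0, -0.1, 0.3]}
{"grip":0,"translation":[-0.161, -0.077, -0.027],"twist":[0.0, -0.1, 0.4]}
{"grip":0,"translation":[-0.201, -0.097, -0.033],"twist":[0.0, -0.2, 0.5]}
```

View pics/w11.png

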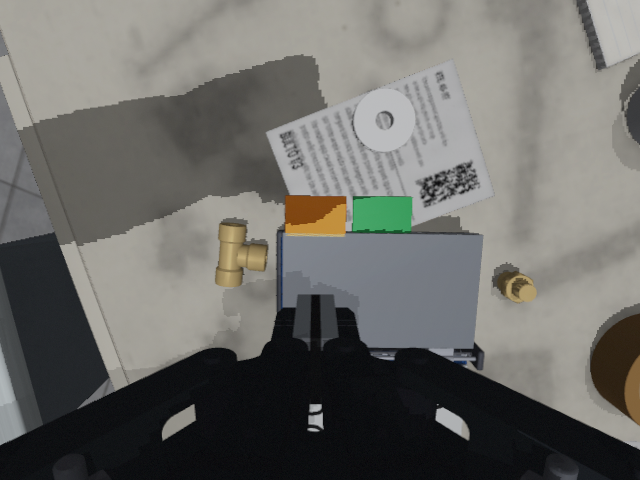

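Emit:
send_rows(
  deltas=[
    {"grip":0,"translation":[-0.04,-0.019,-0.007],"twist":[0,0,0]},
    {"grip":0,"translation":[-0.08,-0.039,-0.013],"twist":[0,0,0]},
    {"grip":0,"translation":[-0.12,-0.058,-0.02],"twist":[0,0,0]},
    {"grip":0,"translation":[-0.16,-0.077,-0.027],"twist":[0,0,0]},
    {"grip":0,"translation":[-0.2,-0.097,-0.033],"twist":[0,0,0]},
  ],
)

```text
clock: 10.62
eef_pos: [0.3625, -0.0759, 0.2543]
tool_rot: [0.75, 0.66, 0.038, -0.027]
ft_force: [0.3, -0.4, -0.3]
grip_width: -0.0003
```

```bash
python3 -c "
from h import *
now()
c=camera('scene'); im=c['color'][180:360,230:450].copy()
for th,col in ((3.14,(0,255,0)),(3.06,(0,0,255)),(2.95,(255,0,0))):
  q=[proj(c,B+RB.apply(np.array([x,-(140*np.cos(th)+2*np.sin(th)*-1*-1),50+140*np.sin(th)-2*np.cos(th)])/1e3))[0] for x in (-81,-31)]; print(th,np.round(q,1))
cv2.imwrite('pics/s12.png',cv2.resize(im,None,fx=3.3,fy=3.3,interpolation=cv2.INTER_CUBIC))
c=camera('top');cv2.imwrite('pics/t12.png',c['color'])"
```

```text
t 10.62 book mm [-148.6  -99.8  254.3] toolz_b [ 0.01  0.09 -1.  ] F_b [ 0.4 -0.3 -0.3] j [-0.28 -0.03 -0.24  1.36  0.09  1.42] w -0.0003
3.14 [[301.6 314.9]
 [286.4 294.1]]
3.06 [[301.7 310.3]
 [286.5 289.4]]
2.95 [[302.8 303.5]
 [287.3 282.7]]
```

View pics/s12.png

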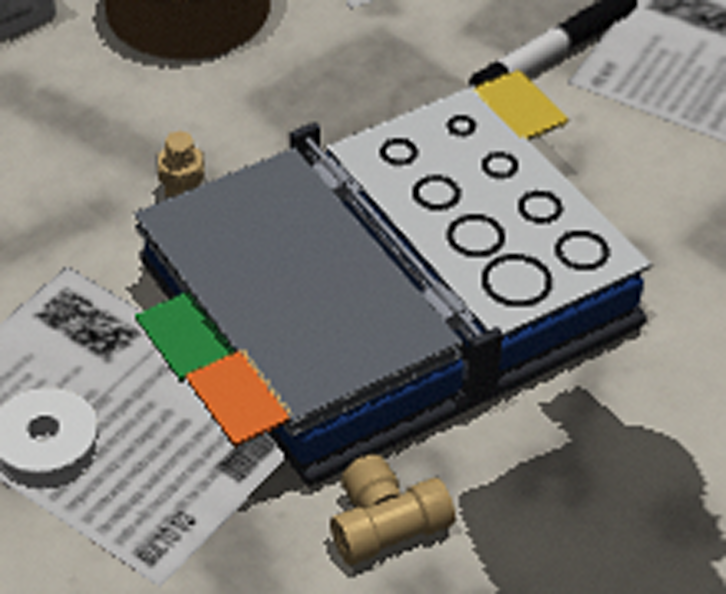

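View pics/t12.png

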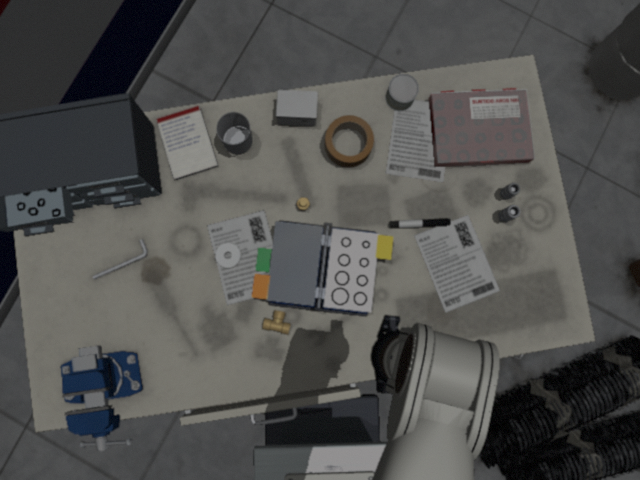

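```bash
python3 -c "
from h import *
print(bot.job_done())"
```

```text
the job is handed in; nothing more can be done
None
```

The orange-tabbed leaf now lies flat on the left, and I handed the job in about 11 s into the 48 s limit. I kept the gripper shut and pushed the leaf up from under its tab and over the spine. I then pressed it down at the tab, and the fingers stopped at 52 mm with about 18 N.

My last checks, from the pictures and the state:
- **Top leaf:** the tab's corners in the scene picture fall at about (301, 314) and (287, 294). That is within 1 px of where they should be at 3.14 rad. At 3.06 rad they would be 4 to 5 px higher.
- **Yellow-tabbed leaf:** it still lies flat on the right.
- **Loose things:** the reel, tee, nipple and marker are where they were in the first pictures. I compared them by eye and did not measure each one.
- **Hand:** it is clear of everything, about 0.25 m above the table, and the force reading is about zero.

No check failed or disagreed. The leaf's angle comes from the pictures only, since the joint itself cannot be read.

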